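# Set the vial shaker's speed dial to the fifth click and start it

## Robot

A 6-joint arm with a two-finger parallel gripper is mounted at the origin on a cart in front of the work surface, level with it; the furniture and walls round the work are solid. World frame = base frame: x ahead of the robot, y to its left, z up, the work surface at z = 0. Lengths are in mm, angles in degrees, forces in N, time in s.
With the tool pointing down it reaches from about 250 to 850 mm from the base axis. Payload 12.5 kg.
Tool frame: the origin (TCP) lies at the very end of the fingers, on their centre line; the grasp point (between the pads) lies 19 mm behind it (r.grip_point_offset is the distance from the TCP to the grasp point, in mm); z points along the fingers, y is the line along which they close (so a half turn about z gives the same grasp; the last joint's range is limited). The gripper opens to 93 mm and grips with 3 to 60 N. Pads are 15 mm wide; open, the fingers measure 128 mm over their backs; the gripper's body (75 mm by 188 mm) begins 65 mm behind the grasp point.
Start: joints at [-75.608, 20.094, 94.641, -0, 65.266, -4.847], TCP at [181.257, -519.259, 218.633] pointing down, gripper open.
Joint ranges: [-157.81, 157.81], [-45, 120.19], [0.68, 151.7], [-89.99, 269.99], [4.06, 180], [-164.3, 164.3]. Speed limits (degrees/s): [127.2, 127.2, 159.86, 180, 180, 180].

## Interface

Orientations are given as a 3x3 rotation matrix whose columns are the frame's x, y, z axes.
In Python, from workcell import r gives the robot as it stands. The module is installed in compiled form; this text tells all that it offers.
- The arm moves only by the tool move_arm, never from a script. Its argument "motion" is one flat list of numbers, 7 for each row, row after row: the gripper's target within -1 to 1 (shut at 1, half-way at 0, fully open at -1), then the shift along the tool's x, y, z in mm, then the turn, a rotation vector about the tool's x, y, z in degrees. In form: [claw, x, y, z, wx, wy, wz, claw, x, y, z, wx, wy, wz, ...]. A call has 1 to 20 rows; each row shifts and turns the commanded pose from where the row before left it, along the tool's axes as they then stand; what a row does not reach is not made up. A row lasts 1/8 s, in which the tool goes at most 62.5 mm and 10.7 degrees, less where a joint would pass 70% of its speed; a pose out of reach is approached as far as the arm can. A call with a gripper value outside its range is refused whole. The fingers move at their own pace and stop on an object; "grip_force" is the grip in N (left out, the last holds). Time passes only in rows, so rows that do not move let the fingers close. It gives the time, the measured TCP pose, the force, the opening and the grip force at its end, in the units of the state.
- r.read_state(): the state, without advancing time (a new reading comes with each control period).
- r.capture(name): name is "scene" or "top"; returns a dict with "pixels" (420x560x3 uint8, blue, green, red), "intrinsics" (3x3 intrinsics, pixels), "distortion" ([k1, k2, p1, p2, k3] as OpenCV has them; the pictures are not rectified), "world_to_cam" (4x4, takes a point from world to camera coordinates). Camera axes: x right, y down, z forward; pixel columns grow to the right and rows downward; lengths in mm; the calibration is good to about 2 mm. A picture is of the moment at which its call begins. There is no depth.
- r.hand_in(): hands the job in; it is judged then, once.
Trained networks look in a picture, given as the dict that the camera call returned (one of the last four; its "shot" number tells which), for a name from the list of things; names that differ only in an ending like _2 or _b are one class to them, and where a whole thing is asked for, a point or a joint stands for the part that bears it (a point fixed in the world has none). Each returns a list of dicts, best first, with "confidence" (0 to 1); they miss things now and then, are a little off and sometimes report something else, mostly with a low value. They report only what shows in the picture. A call takes as long as a camera call.
- r.recognise(name, picture): "point" ([column, row] in pixels, amid what is visible of it).
The state is a dict: "time_s": time; "qpos": joint angles; "joint_velocities": joint speeds; "joint_efforts": joint torques, N m; "eef_pos": TCP position; "eef_rot": TCP orientation; "ft_force": force on the tool from outside, world axes, zero at the start; "ft_torque": the same for the moment, N m; "opening": finger opening in mm; "finger_force": force on a finger pad.
Only numpy, scipy, OpenCV 4.12 (cv2) and the standard library are available. Lean on these libraries where they do the work, as an engineer would, in place of code of your own. Each camera call takes 0.05 s, during which the arm holds its last target. There are 200 camera calls.

## Task

Set the vial shaker to speed five: with a fingertip, push the lever of its dial gently clockwise (seen from above) until it has clicked in at the fifth white mark, counting on from the red off mark. Only then press the green start button fully down and let it go. Do not pinch or pick up anything, and leave the vials in the rack and all other things standing and lying where they are.

Things in the scene. Friction and masses are not known exactly. Their poses are not given: they have to be found in the camera images.
- shaker: the vial shaker, a fixed white box with a black front panel, 240 x 220 mm, 45 mm high. Origin: centre of its underside; x points to its back, y to its left, z up. On its flat top, in front: the speed dial (left) and the start button (right); behind: an aluminium rack 20 mm high with three vials, 128 mm behind the dial axis, their tops 105 mm above the worktop
- dial_axis (a point): point on the dial's vertical axis, 23.5 mm above the shaker's top, half-way up the lever's sides; axes as the shaker's. Round it, flat on the shaker's top, the marks: a red one (off) 47 to 63 mm from the axis at the front left, then nine white ones at 48 to 58 mm, one every 30 degrees clockwise
- dial_lever: the grey pointer lever, a bar 12 mm wide that turns with the dial. Origin on the turning axis, level with the shaker's top; x points along the lever to its marked end (white line). It reaches from 14 mm behind the axis to 44 mm ahead; its sides stand 11 to 36 mm above the shaker's top. Under it is the round dial disc, 62 mm across, its top 12 mm above the shaker's top
- lever_end (a point): point inside the lever near its marked end, 36 mm from the turning axis, half-way up its side faces
- speed_dial (a joint): dial angle in rad, 0 at the red off mark, growing clockwise seen from above, pi/6 (0.524) a click, stop at 4.71. A sprung click mechanism pulls it into the nearest mark; 2 to 3 N at the lever's end takes it on to the next. It starts between off and the third white mark. Speed five is 2.618
- start_button (a joint): travel of the start button in m: 0 when up, 0.006 when fully down (about 5 N); it springs back
- start_button_top (a point): centre of the top of the round green button, 32 mm across; pressed straight down. 110 mm to the right of the dial axis
- vial_0: powder vial with red cap, 26 mm across, 54 mm high, standing in the rack; bystander. Origin at its foot
- vial_1: the same with blue cap; bystander
- vial_2: the same with green cap; bystander
- steel_cup: small steel cup, 56 mm across, 64 mm high, standing right of the shaker; bystander. Origin at its foot
- gauze_pack_0: flat paper gauze pack, 52 x 75 x 9 mm, left of the shaker; bystander
- iodine_bottle: brown bottle with yellow cap, 48 mm across, 105 mm high, left of the shaker; bystander. Origin at its foot
- marker_pen: white and black marker pen, 135 mm long, lying right of the shaker; bystander

How it is judged (in metres and radians):
On the way, in this order (a step that is already met when the one before it is completed fails the run):
1. the dial rests clicked in at the fifth white mark (value of joint speed_dial between 2.468 and 2.768 rad), for 0.2 s.
2. the start button is pressed down with the dial at the fifth mark (all of step 1 and value of joint start_button above 0.0045 m), for 0.04 s.
At the end, for the whole second after the job is handed in: The dial rests at the fifth white mark (within 0.15 rad of 2.618), after that the start button has been pressed at least 4.5 mm and is up again (within 1.5 mm), and no bystander has moved more than 20 mm (all of step 1 and velocity of joint speed_dial between -0.05 and 0.05 rad/s and value of joint start_button below 0.0015 m); the robot touches nothing.
It fails at once if the start button is pressed while the dial is not at the fifth mark (value of joint start_button above 0.003 m and (value of joint speed_dial below 2.42 rad or value of joint speed_dial above 2.82 rad)).
It fails at once if the dial's lever is pinched or forced (more than 25 N between fingers and lever) (contact force between the fingers and dial_lever above 25 N).
It fails at once if a vial is lifted or knocked (moved more than 20 mm) (distance of any of vial_0, vial_1, vial_2 from where it was at the start of the episode above 0.02 m).
It fails at once if another thing on the worktop is lifted or moved more than 20 mm (distance of any of steel_cup, gauze_pack_0, iodine_bottle, marker_pen from where it was at the start of the episode above 0.02 m).
It also fails if it takes over 70 s, if anything falls off the work surface, if the arm or the gripper's body presses on something with over 40 N, if the wrist force passes 120 N, or if a joint passes its speed limit or range.

## Working session

There is one attempt and no reset: what is moved stays moved. The work goes in short steps, Python scripts to look and compute and a tool call to move; the robot and the scene stay as the last step left them, time stands still between calls to the robot, and variables do not carry over. Pictures are saved under pics/ and viewed, at most 10 in all, crops included, and the job is handed in when it is done.

Besides the shell and the picture viewer there is one more tool, called after "Emit:" in YAML: its name, and indented under it one key for each argument. move_arm: Moves the arm, as the interface text tells. Its arguments: {"type":"object","properties":{"motion":{"type":"array"},"grip_force":{"type":"number"}},"required":["motion"]}

```bash
mkdir -p pics
cat > h.py <<'E'
import numpy as np, cv2
from workcell import r
def ray(c,px):
    p=cv2.undistortPoints(np.array([[px]],float),np.array(c["intrinsics"],float),np.array(c["distortion"],float))[0,0]
    T=np.array(c["world_to_cam"]);R=T[:3,:3];o=-R.T@T[:3,3]
    return o,R.T@np.array([p[0],p[1],1])
def atz(c,px,z):
    o,d=ray(c,px);return o+d*(z-o[2])/d[2]
def proj(c,P):
    T=np.array(c["world_to_cam"],float)
    return cv2.projectPoints(np.array(P,float).reshape(-1,1,3),cv2.Rodrigues(T[:3,:3])[0],T[:3,3],np.array(c["intrinsics"],float),np.array(c["distortion"],float))[0][:,0]
E
python3 - <<'E'
from h import *
for n in("scene","top"):
    c=r.capture(n);cv2.imwrite(f"pics/{n}0.png",c["pixels"])
    T=np.array(c["world_to_cam"]);print(n,(-T[:3,:3].T@T[:3,3]).round())
    for k,z in(("shaker",45),("dial_lever",81),("lever_end",68.5),("dial_axis",68.5),("start_button_top",60),("vial_0",90),("steel_cup",64),("iodine_bottle",105),("gauze_pack_0",9),("marker_pen",8)):
        for q in r.recognise(k,c)[:3]: print(k,np.round(q["point"],1),round(q["confidence"],2),atz(c,q["point"],z).round(1))
print(r.read_state())
E
```

```text
scene [ 773. -797.  802.]
shaker [286.9 218.4] 0.67 [564.5 164.3  45. ]
dial_lever [272.2 198.8] 0.57 [503.9 208.9  81. ]
dial_lever [301.1 167. ] 0.28 [554.2 437.1  81. ]
lever_end [272.4 200.9] 0.76 [503.  214.7  68.5]
dial_axis [288.9 218.1] 0.95 [576.7 137.5  68.5]
dial_axis [222.  274.4] 0.32 [ 461.5 -143.3   68.5]
start_button_top [271.5 218.1] 0.57 [521.4 134.4  60. ]
iodine_bottle [300.9 167.2] 0.73 [561.1 394.4 105. ]
marker_pen [190.1 307.8] 0.61 [ 398.2 -223.9    8. ]
top [ 359.  128. 1030.]
shaker [266.2 203.6] 0.82 [551.8 202.9  45. ]
dial_lever [254.9 222.8] 0.75 [497.9 226.8  81. ]
dial_lever [296.8 214. ] 0.44 [519.2 126.4  81. ]
lever_end [248.6 223. ] 0.62 [499.3 243.4  68.5]
dial_axis [266.1 203.9] 0.87 [546.5 201.4  68.5]
steel_cup [410.6 233.2] 0.84 [ 474.4 -150.    64. ]
iodine_bottle [409.9 233.3] 0.69 [ 469.3 -136.5  105. ]
iodine_bottle [146.9 207.7] 0.66 [530.7 486.1 105. ]
gauze_pack_0 [435.7 264. ] 0.75 [ 401.8 -227.2    9. ]
gauze_pack_0 [163.4 276.2] 0.73 [369.6 468.4   9. ]
gauze_pack_0 [148.7 206.4] 0.58 [552.  518.5   9. ]
marker_pen [437.3 265.2] 0.7
[... 192 characters left out ...]
e+01, -4.84543861e+00]), 'joint_velocities': array([ 0.01872133, -0.02822124, -0.06545591,  0.16699051, -0.04387736,
        0.03975519]), 'joint_efforts': array([-4.09826334e-04, -4.97259343e+01, -2.85485315e+01,  6.99340180e-02,
        2.21477472e-02, -1.98224762e-05]), 'eef_pos': array([ 181.26297955, -519.25228383,  218.63282837]), 'eef_rot': array([[ 9.44157729e-01,  3.29493828e-01,  8.16158964e-06],
       [ 3.29493828e-01, -9.44157729e-01,  1.44345343e-05],
       [ 1.24619179e-05, -1.09392837e-05, -1.00000000e+00]]), 'ft_force': array([0.34285654, 0.5107309 , 0.34737094]), 'ft_torque': array([-0.01883849, -0.00595478, -0.03612034]), 'finger_force': 0.0, 'opening': 92.92718081771774}
```

View pics/scene0.png

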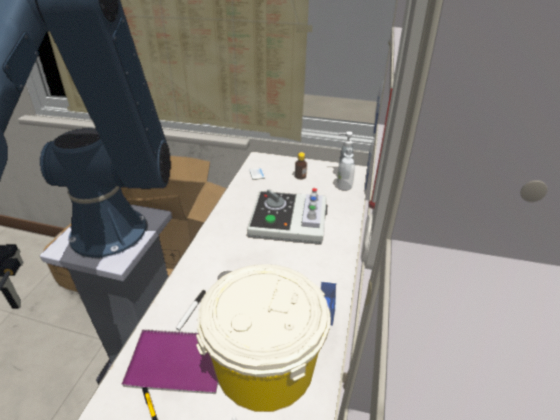

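View pics/top0.png

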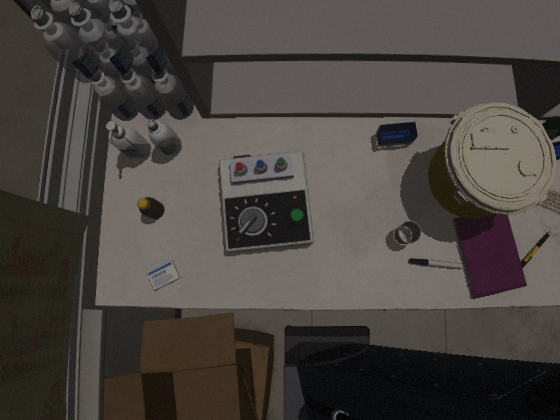

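The top view shows the shaker at about (220–312, 152–250), with the dial near (253, 221), the button near (297, 214) and the red mark at the lower left. I'll zoom in on it.

Run:
```python
import cv2
a=cv2.imread("pics/top0.png")[145:255,212:322]
b=cv2.imread("pics/scene0.png")[180:245,240:335]
cv2.imwrite("pics/c1.png",cv2.resize(a,(600,600),interpolation=cv2.INTER_CUBIC))
```

```text
(no output)
```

View pics/c1.png

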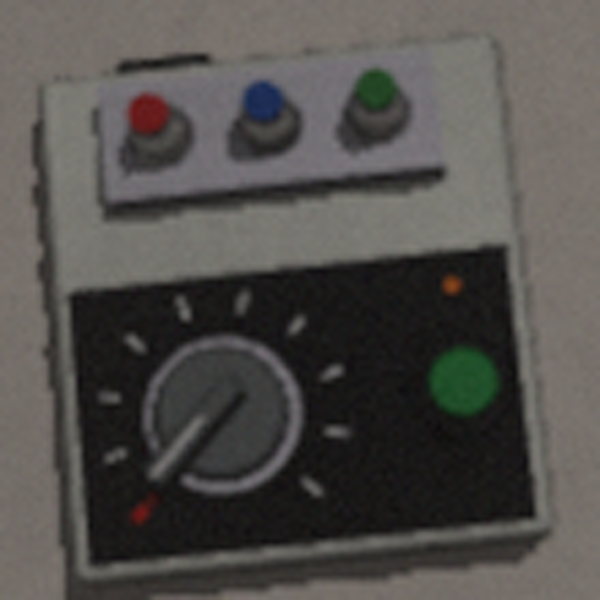

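```bash
cat > m.py <<'E'
from h import *
from scipy.optimize import least_squares
c=r.capture("top")
def px(u,v): return ((u+.5)*110/600-.5+212,(v+.5)*110/600-.5+145)
M=[(115,457),(108,398),(133,343),(183,307),(243,302),(297,325),(332,373),(338,432),(313,488)]
P=np.array([atz(c,px(*m),45)[:2] for m in M])
f=lambda p:(P-(p[:2]+53*np.c_[np.cos(p[2]-np.arange(1,10)*np.pi/6),np.sin(p[2]-np.arange(1,10)*np.pi/6)])).ravel()
s=least_squares(f,[500,215,2.4])
print("axis",s.x[:2].round(1),"off heading",np.degrees(s.x[2]).round(1),"res",np.abs(s.fun).max().round(1))
R=atz(c,px(142,510),45)[:2]-s.x[:2];print("red",np.linalg.norm(R),np.degrees(np.arctan2(R[1],R[0])))
for z in(50,60,65): print("button",z,atz(c,px(464,381),z).round(1))
# panel front/back edges -> yaw
a,b=[atz(c,px(*q),45)[:2] for q in((72,293),(506,247))]
d=a-b;print("yaw of +y edge",np.degrees(np.arctan2(-d[0],d[1])),np.linalg.norm(d))
E
python3 m.py
```

```text
axis [508.8 236.7] off heading 141.3 res 0.8
red 56.80197951698623 140.4715142659491
button 50 [523.4 126.7  50. ]
button 60 [521.7 126.7  60. ]
button 65 [520.9 126.7  65. ]
yaw of +y edge 6.018989612723642 201.81993847166333
```

Emit:
move_arm:
  motion: [1, 37, -43, 0, 0, 0, 0, 1, 37, -43, 0, 0, 0, 0, 1, 37, -43, 0, 0, 0, 0, 1, 37, -43, 0, 0, 0, 0, 1, 37, -43, 0, 0, 0, 0, 1, 37, -43, 0, 0, 0, 0, 1, 37, -43, 0, 0, 0, 0, 1, 37, -43, 0, 0, 0, 0, 1, 37, -43, 0, 0, 0, 0, 1, 37, -43, 0, 0, 0, 0, 1, 37, -43, 0, 0, 0, 0, 1, 37, -43, 0, 0, 0, 0, 1, 37, -43, 0, 0, 0, 0, 1, 34, -46, 0, 0, 0, 0, 1, 0, 0, 0, 0, 0, 0]
  grip_force: 10

```text
time_s: 3.02
eef_pos: [468.5, 224.4, 218.3]
eef_rot: [[0.943, 0.333, 0.0], [0.333, -0.943, 0.0], [0.0, -0.0, -1.0]]
ft_force: [-0.1, -0.9, -0.1]
opening: 0.7
finger_force: 0.0
```

Emit:
move_arm:
  motion: [1, 0, 0, 6, 0, 0, -10.5, 1, 0, 0, 6, 0, 0, -10.5, 1, 0, 0, 6, 0, 0, -10.5, 1, 0, 0, 6, 0, 0, -10.5, 1, 0, 0, 6, 0, 0, -10.5, 1, 0, 0, 6, 0, 0, -10.5, 1, 0, 0, 6, 0, 0, -10.5, 1, 0, 0, 6, 0, 0, -10.5, 1, 0, 0, 6, 0, 0, -10.5, 1, 0, 0, 6, 0, 0, -10.5, 1, 0, 0, 6, 0, 0, -10.5, 1, 0, 0, 6, 0, 0, -10.5, 1, 0, 0, 6, 0, 0, -10.5, 1, 0, 0, 6, 0, 0, -10.5, 1, 0, 0, 0, 0, 0, 0, 1, 0, 0, 0, 0, 0, 0]

```text
time_s: 5.03
eef_pos: [468.2, 221.3, 134.9]
eef_rot: [[-0.97, 0.242, 0.0], [0.242, 0.97, 0.0], [-0.0, 0.0, -1.0]]
ft_force: [-0.1, 0.2, -0.7]
opening: 0.6
finger_force: 0.0
```

Emit:
move_arm:
  motion: [1, 0, 0, 15, 0, 0, 0, 1, 0, 0, 15, 0, 0, 0, 1, 0, 0, 15, 0, 0, 0, 1, 0, 0, 0, 0, 0, 0]

```text
time_s: 5.52
eef_pos: [467.3, 221.4, 88.1]
eef_rot: [[-0.971, 0.238, -0.003], [0.238, 0.971, -0.001], [0.002, -0.002, -1.0]]
ft_force: [0.1, -0.3, 0.3]
opening: 0.2
finger_force: 0.0
```

```bash
cat > v.py <<'E'
from h import *
import sys
a=r.capture("scene");b=r.capture("top")
A=cv2.resize(a["pixels"][175:245,240:340],(400,280),interpolation=cv2.INTER_CUBIC)
B=cv2.resize(b["pixels"][145:255,212:322],(400,400),interpolation=cv2.INTER_CUBIC)
o=np.zeros((400,800,3),np.uint8);o[:280,:400]=A;o[:,400:]=B;cv2.imwrite(f"pics/{sys.argv[1]}.png",cv2.convertScaleAbs(o,alpha=1.4))
print(r.read_state()["eef_pos"])
E
python3 v.py v1
```

```text
[468.16328419 221.70019237  89.52102596]
```

View pics/v1.png

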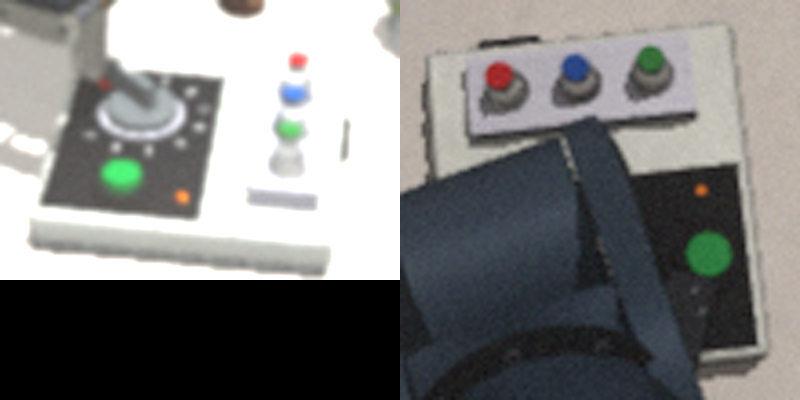

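The scene view shows the lever at (130, 80) in the left half, still at the red mark, with the fingers standing free to its left. I'll descend and start turning about the dial axis.

Emit:
move_arm:
  motion: [1, 0, 0, 9, 0, 0, 0, 1, 0, 0, 8, 0, 0, 0, 1, 0, 0, 8, 0, 0, 0, 1, 0, 0, 0, 0, 0, 0, 1, 0, 0, 0, 0, 0, 0, 1, 1.95, 3.23, 0, 0, 0, 5, 1, 1.95, 3.23, 0, 0, 0, 5, 1, 1.95, 3.23, 0, 0, 0, 5, 1, 1.95, 3.23, 0, 0, 0, 5, 1, 1.95, 3.23, 0, 0, 0, 5, 1, 1.95, 3.23, 0, 0, 0, 5, 1, 1.95, 3.23, 0, 0, 0, 5, 1, 1.95, 3.23, 0, 0, 0, 5, 1, 1.95, 3.23, 0, 0, 0, 5, 1, 1.95, 3.23, 0, 0, 0, 5, 1, 0, 0, 0, 0, 0, 0]

```text
time_s: 7.62
eef_pos: [471.6, 258.2, 64.9]
eef_rot: [[-0.443, 0.897, 0.001], [0.897, 0.443, 0.0], [-0.0, 0.001, -1.0]]
ft_force: [-0.1, -0.8, -0.2]
opening: 0.6
finger_force: 0.0
```

```bash
python3 v.py v2
```

```text
[471.4012552  258.00313261  64.75844663]
```

View pics/v2.png

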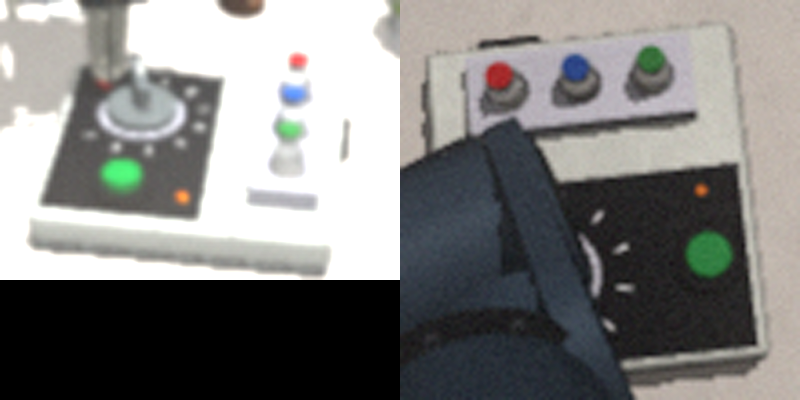

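Lever has turned on to point about straight left in the scene view; the fingers follow at (108, 60). I'll carry on with the turn.

Emit:
move_arm:
  motion: [1, 1.95, 3.23, 0, 0, 0, 5, 1, 1.95, 3.23, 0, 0, 0, 5, 1, 1.95, 3.23, 0, 0, 0, 5, 1, 1.95, 3.23, 0, 0, 0, 5, 1, 1.95, 3.23, 0, 0, 0, 5, 1, 1.95, 3.23, 0, 0, 0, 5, 1, 1.95, 3.23, 0, 0, 0, 5, 1, 1.95, 3.23, 0, 0, 0, 5, 1, 1.95, 3.23, 0, 0, 0, 5, 1, 1.95, 3.23, 0, 0, 0, 5, 1, 1.95, 3.23, 0, 0, 0, 5, 1, 1.95, 3.23, 0, 0, 0, 5, 1, 1.95, 3.23, 0, 0, 0, 5, 1, 1.95, 3.23, 0, 0, 0, 5, 1, 1.95, 3.23, 0, 0, 0, 5, 1, 1.95, 3.23, 0, 0, 0, 5, 1, 1.95, 3.23, 0, 0, 0, 5, 1, 1.95, 3.23, 0, 0, 0, 5, 1, 0, 0, 0, 0, 0, 0]

```text
time_s: 10.1
eef_pos: [530.6, 273.5, 64.7]
eef_rot: [[0.896, 0.443, 0.0], [0.443, -0.896, 0.0], [0.0, 0.0, -1.0]]
ft_force: [-0.1, -0.3, 0.0]
opening: 0.6
finger_force: 0.0
```

```bash
python3 v.py v3
python3 - <<'E'
from h import *
c=r.capture("scene")
for h in(81,51,21,-9,-39):
    e=np.array([np.cos(np.radians(h)),np.sin(np.radians(h))])
    print(h,[((proj(c,[*(np.array([508.8,236.7])+k*e),81])[0]-[240,175])*4).round() for k in(-14,44)])
E
```

```text
[530.38426148 273.68516343  64.64448526]
81 [array([136.,  86.]), array([164.,  51.])]
51 [array([130.,  83.]), array([185.,  61.])]
21 [array([126.,  79.]), array([195.,  75.])]
-9 [array([128.,  74.]), array([192.,  90.])]
-39 [array([133.,  70.]), array([175., 102.])]
```

View pics/v3.png

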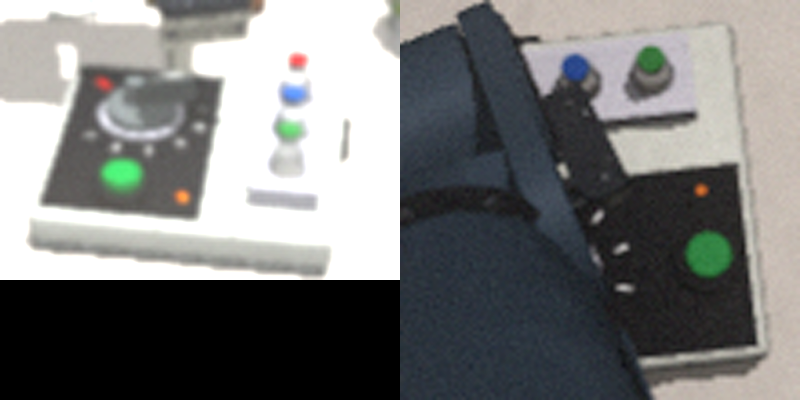

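Lever now appears at the fourth mark (tip near (195, 82)). I'll take the last stretch slower, six steps of 5°.

Emit:
move_arm:
  motion: [1, 0.97, 1.6, 0, 0, 0, 2.5, 1, 0.97, 1.6, 0, 0, 0, 2.5, 1, 0.97, 1.6, 0, 0, 0, 2.5, 1, 0.97, 1.6, 0, 0, 0, 2.5, 1, 0.97, 1.6, 0, 0, 0, 2.5, 1, 0.97, 1.6, 0, 0, 0, 2.5, 1, 0.97, 1.6, 0, 0, 0, 2.5, 1, 0.97, 1.6, 0, 0, 0, 2.5, 1, 0.97, 1.6, 0, 0, 0, 2.5, 1, 0.97, 1.6, 0, 0, 0, 2.5, 1, 0.97, 1.6, 0, 0, 0, 2.5, 1, 0.97, 1.6, 0, 0, 0, 2.5, 1, 0, 0, 0, 0, 0, 0]

```text
time_s: 11.88
eef_pos: [545.8, 257.7, 64.7]
eef_rot: [[0.998, -0.064, -0.0], [-0.064, -0.998, 0.0], [-0.0, -0.0, -1.0]]
ft_force: [-0.7, 0.4, -0.2]
opening: 0.3
finger_force: 0.0
```

Emit:
move_arm:
  motion: [1, 0, -5, 0, 0, 0, 0, 1, 0, -5, 0, 0, 0, 0, 1, 0, -5, 0, 0, 0, 0, 1, 0, 0, -10, 0, 0, 0, 1, 0, 0, -20, 0, 0, 0, 1, 0, 0, -20, 0, 0, 0, 1, 0, 30, -20, 0, 0, 0, 1, 0, 40, 0, 0, 0, 0, 1, 0, 50, 0, 0, 0, 0, 1, 0, 0, 0, 0, 0, 0]

```text
time_s: 13.12
eef_pos: [539.2, 150.5, 136.3]
eef_rot: [[0.998, -0.069, 0.001], [-0.069, -0.998, -0.0], [0.001, -0.0, -1.0]]
ft_force: [0.1, 0.4, 0.4]
opening: 0.6
finger_force: 0.0
```

```bash
python3 v.py v4
```

```text
[539.5030641  152.88555306 135.92737148]
```

View pics/v4.png

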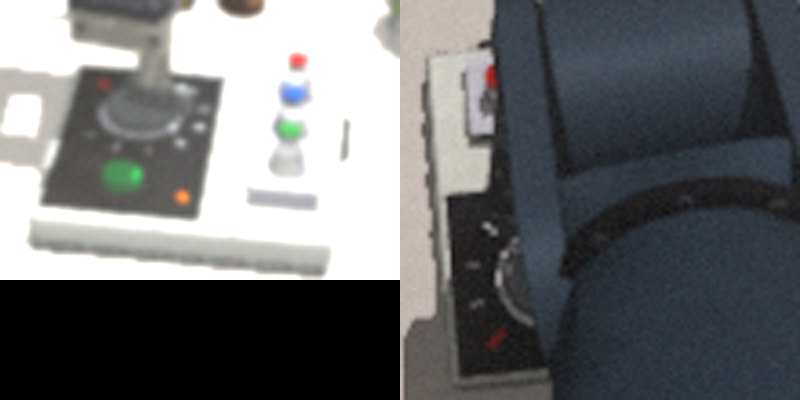

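Emit:
move_arm:
  motion: [1, -3, 50, -10, 0, 0, 0, 1, -3, 50, -10, 0, 0, 0, 1, -3, 50, -10, 0, 0, 0, 1, -3, 50, 0, 0, 0, 0, 1, -3, 50, 0, 0, 0, 0, 1, 0, 0, 0, 0, 0, 0, 1, 0, 0, 0, 0, 0, 0]

```text
time_s: 14.1
eef_pos: [508.1, -94.6, 165.0]
eef_rot: [[0.998, -0.065, 0.0], [-0.065, -0.998, 0.0], [0.0, -0.0, -1.0]]
ft_force: [-0.3, 0.5, -0.2]
opening: 0.4
finger_force: 0.0
```

```bash
python3 v.py v5
```

```text
[508.01749425 -94.21624343 164.80983272]
```

View pics/v5.png

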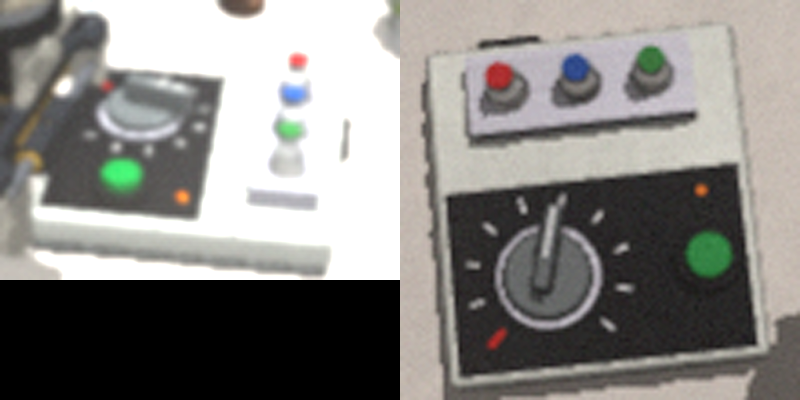

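The top view shows the lever at the fifth white mark, tip near (560, 201), with four white marks between it and red. Next I'll go above the button.

Emit:
move_arm:
  motion: [1, -0.4, -44.4, 0, 0, 0, 0, 1, -0.4, -44.4, 0, 0, 0, 0, 1, -0.4, -44.4, 0, 0, 0, 0, 1, -0.4, -44.4, 0, 0, 0, 0, 1, -0.4, -44.4, 0, 0, 0, 0, 1, 0, 0, 20, 0, 0, 0, 1, 0, 0, 20, 0, 0, 0, 1, 0, 0, 20, 0, 0, 0, 1, 0, 0, 20, 0, 0, 0, 1, 0, 0, 10, 0, 0, 0, 1, 0, 0, 0, 0, 0, 0, 1, 0, 0, 0, 0, 0, 0]

```text
time_s: 15.7
eef_pos: [520.6, 126.4, 75.3]
eef_rot: [[0.998, -0.065, 0.001], [-0.065, -0.998, 0.0], [0.001, -0.0, -1.0]]
ft_force: [0.7, -0.2, -0.6]
opening: 0.2
finger_force: 0.0
```

Now I'll feel my way down.

Emit:
move_arm:
  motion: [1, 0, 0, 3, 0, 0, 0, 1, 0, 0, 3, 0, 0, 0, 1, 0, 0, 3, 0, 0, 0, 1, 0, 0, 3, 0, 0, 0, 1, 0, 0, 0, 0, 0, 0, 1, 0, 0, 0, 0, 0, 0]

```text
time_s: 16.45
eef_pos: [520.3, 126.1, 62.8]
eef_rot: [[0.998, -0.066, 0.0], [-0.066, -0.998, 0.0], [0.0, -0.0, -1.0]]
ft_force: [-1.7, -0.5, 3.1]
opening: 0.6
finger_force: 2.0
```

Emit:
move_arm:
  motion: [1, 0, 0, 1, 0, 0, 0, 1, 0, 0, 1, 0, 0, 0, 1, 0, 0, 1, 0, 0, 0, 1, 0, 0, 0, 0, 0, 0, 1, 0, 0, 0, 0, 0, 0]

```text
time_s: 17.08
eef_pos: [520.4, 126.1, 61.0]
eef_rot: [[0.998, -0.065, 0.001], [-0.065, -0.998, -0.0], [0.001, -0.0, -1.0]]
ft_force: [-7.2, -1.1, 22.3]
opening: 0.6
finger_force: 11.1
```

Bottomed out at 22 N. Release and retreat.

Emit:
move_arm:
  motion: [1, 0, 0, -4, 0, 0, 0, 1, 0, 0, -8, 0, 0, 0, 1, 0, 0, -20, 0, 0, 0, 1, 0, 0, -30, 0, 0, 0, 1, 0, 0, -40, 0, 0, 0, 1, 0, 50, 0, 0, 0, 0, 1, 0, 50, 0, 0, 0, 0, 1, 0, 50, 0, 0, 0, 0, 1, 0, 50, 0, 0, 0, 0, 1, 0, 0, 0, 0, 0, 0, 1, 0, 0, 0, 0, 0, 0, 1, 0, 0, 0, 0, 0, 0]

```text
time_s: 18.58
eef_pos: [507.1, -72.4, 161.6]
eef_rot: [[0.998, -0.064, -0.0], [-0.064, -0.998, 0.0], [-0.0, -0.0, -1.0]]
ft_force: [1.2, -0.0, 0.2]
opening: 0.6
finger_force: 0.0
```

```bash
python3 v.py v6
```

```text
[507.10282401 -72.53875361 161.62099496]
```

View pics/v6.png

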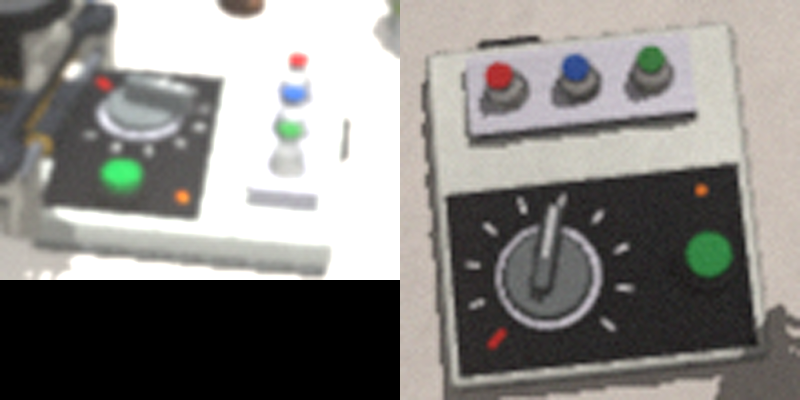

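The lever is still at the fifth mark (560, 201), the button is up at (709, 254), and the vials haven't moved. Handing in.

```bash
python3 -c "
from h import *
print(r.hand_in())"
```

```text
the job is handed in; nothing more can be done
None
```

I handed in the job: the dial is clicked in at the fifth white mark, and I then pressed the start button until it hit its stop (about 22 N) and let it go. The last picture shows the lever at mark five, the button up and the vials in place. The hand-in gave no verdict.

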